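# Wind the shutter open and hold the probe in the guide bore

## Robot

A 6-joint arm with a two-finger parallel gripper is mounted at the origin on a cart in front of the work surface, level with it; the furniture and walls round the work are solid. World frame = base frame: x ahead of the robot, y to its left, z up, the work surface at z = 0. Lengths are in mm, angles in degrees, forces in N, time in s.
With the tool pointing down it reaches from about 350 to 850 mm from the base axis. Payload 8.1 kg.
Tool frame: the origin (TCP) lies midway between the tips of the shut fingers; the grasp point (between the pads) lies 19 mm behind it; z points along the fingers, y is the line along which they close (so a half turn about z gives the same grasp; the last joint's range is limited). The gripper opens to 85 mm and grips with 20 to 120 N. Pads are 22 mm wide; open, the fingers measure 114 mm over their backs; the gripper's body (76 mm by 85 mm) begins 54 mm behind the grasp point. The pads swing forward as they close: fully open they stand 13 mm farther back than shut.
Start: joints at [-71.872, 7.471, 85.268, -0, 87.261, -4.893], TCP at [234.665, -552.211, 231.292] pointing down, gripper open.
Joint ranges: [-169.43, 169.43], [-51.17, 129.36], [1.28, 143.12], [-76.62, 256.62], [0, 156.53], [-152.29, 152.29]. Speed limits (degrees/s): [136.94, 136.94, 159.86, 180, 180, 180].

## Interface

Orientations are given as [roll, pitch, yaw] about the fixed x, y, z axes, in that order (R = Rz(yaw) Ry(pitch) Rx(roll)).
In Python, from bench import r, optics, workorder gives the robot as it stands.
- The arm moves only by the shell command python3 -m handwheel 'ROWS' [FORCE]. ROWS is rows parted by semicolons, their numbers by spaces, 1 to 8 of them, each of 7 numbers: a rotation vector rx, ry, rz in degrees, then dx, dy, dz in mm, then the finger opening in mm; each row is the pose to reach, as a shift and turn from the pose commanded when the command began, along the tool's axes at that moment; what a row does not reach only later rows make up. A row lasts 1/8 s, in which the tool goes at most 62.5 mm and 10.7 degrees, less where a joint would pass 70% of its speed; a pose out of reach is approached as far as the arm can. The fingers move at their own pace and stop on an object; FORCE is the grip in N (left out, the last holds). Time passes only in rows, so rows that do not move let the fingers close. It prints the time, the measured TCP pose, the force, the opening and the grip force at its end.
- r.sense(): the state, without advancing time (a new reading comes with each control period).
- optics.snapshot(name): name is "scene" or "top"; returns a dict with "pixels" (480x640x3 uint8, blue, green, red), "fx", "fy", "cx", "cy" (pixels), "D" ([k1, k2, p1, p2, k3] as OpenCV has them; the pictures are not rectified), "pose" (4x4, takes a point from camera to world coordinates). Camera axes: x right, y up, looking along -z (the intrinsics and any distortion apply to the point x, -y, -z); pixel columns grow to the right and rows downward; lengths in mm; the calibration is good to about 2 mm. A picture is of the moment at which its call begins. There is no depth.
- workorder.hand_in(): hands the job in; it is judged then, once.
The state is a dict: "time": time; "joint_pos": joint angles; "qd": joint speeds; "joint_efforts": joint torques, N m; "tool_pos": TCP position; "tcp_rot": TCP orientation; "ft_force": force on the tool from outside, world axes, zero at the start; "wrist_torque": the same for the moment, N m; "finger_gap": finger opening in mm; "grip_force": force on a finger pad.
Only numpy, scipy, OpenCV 4.12 (cv2) and the standard library are available. Lean on these libraries where they do the work, as an engineer would, in place of code of your own. Each camera call takes 0.05 s, during which the arm holds its last target. There are 200 camera calls.

## Task

On the inspection stand, wind the sprung key clockwise (seen from above), in several partial turns, all the way to its stop, which swings the round dust shutter clear of the guide hole. Then lift the probe out of its rest and lower it upright, stem first, through the guide hole, well centred and without touching the stand or shutter, until its tip hangs about 10 mm above the anvil underneath. Finish while still holding it there, and leave the loose connector housings where they are.

Things in the scene. Friction and masses are not known exactly. Their poses are not given: they have to be found in the camera images.
- stand: inspection stand, fixed: dark base 90 x 140 x 10 mm, four 12 mm posts, aluminium guide plate 90 x 140 mm from 70 to 82 mm above the bench. Origin at the centre of its underside, z up, long side along y. Guide hole at its y = -25 mm, key spindle at y = +25 mm. A dark anvil block 24 x 34 mm stands on the base straight under the hole. Highest point is the key, 127 mm
- bore (a point): centre of the guide hole at the guide plate's top face, 82 mm above the bench. Hole 20 mm in diameter, straight down through the 12 mm plate; brass rim of 29 mm diameter standing 1.5 mm above the plate
- wind_key (a joint): key angle, rad; grows clockwise seen from above; stop (fully wound) at 3.3; starts at 0.4 to 0.9. A weak spring pulls back but friction holds it where left; takes up to 0.1 N m. The shutter, a flat steel disc (90 mm diameter, top 88 mm above the bench), is fixed 35 mm off-centre to the same spindle: covers the hole at the start, off it above 2.6
- key_blade (a point): centre of the top edge of the key's upright blade, on the spindle axis, 127 mm above the bench. Blade: dark steel bar 36 mm long (this point's x axis), 8 mm thick (its y axis; grip across it), from 101 to 127 mm above the bench. Turns with the key; at joint value 0 its x axis is the stand's x axis
- rest: the probe's rest, fixed to the bench: a small aluminium bridge 64 x 64 mm, 90 mm high, with a 13 mm hole in its top. Origin at the centre of its underside, straight under the hole
- probe: probe, 133 mm long, 60 to 130 g: steel stem 8 mm in diameter, 80 mm long; collar 22 mm (80 to 85 mm from the tip); black round grip 18 mm (85 to 127 mm); cap 13 mm (to 133 mm). Origin at the stem's tip, z towards the grip. Starts hanging upright in the rest, collar on the rest's top, tip 10 mm and grip 95 to 137 mm above the bench
- housing_black: loose black connector housing, 22 x 34 x 13 mm, a bystander; origin at the centre of its underside
- housing_white: loose white connector housing, 22 x 28 x 13 mm, a bystander; origin at the centre of its underside
- anvil_top (a point): centre of the anvil's top face, straight under the guide hole, 40 mm above the bench (30 mm below the guide plate)
There are look-alikes about, which are no part of the job. Leave any yellow look-alike of the rest alone.

How it is judged:
By the outcome, as a careful person would: the job done as asked, in the order asked, and still so for the second after the job is handed in, while the arm keeps its last pose, push and grip.
It also fails if it takes over 72 s, if anything falls off the work surface, if the arm or the gripper's body presses on something with over 40 N, if the wrist force passes 120 N, or if a joint passes its speed limit or range.

## Working session

There is one attempt and no reset: what is moved stays moved. The work goes in short steps, Python scripts to look and compute and a shell command to move; the robot and the scene stay as the last step left them, time stands still between calls to the robot, and variables do not carry over. Pictures are saved under pics/ and viewed, at most 10 in all, crops included, and the job is handed in when it is done.

```bash
mkdir -p pics; ls; cat > h.py <<'E'
import numpy as np, cv2, os
from bench import r, optics, workorder
def snap(n,f):
    s=optics.snapshot(n); cv2.imwrite(f'pics/{f}.png',s['pixels']); np.save(f'pics/{f}.npy',{k:v for k,v in s.items() if k!='pixels'},allow_pickle=True)
    return s
def load(f): return np.load(f'pics/{f}.npy',allow_pickle=True).item()
def K(s): return np.array([[s['fx'],0,s['cx']],[0,s['fy'],s['cy']],[0,0,1.]])
def ray(s,px):
    u=cv2.undistortPoints(np.array([[px]],float),K(s),np.array(s['D'],float))[0,0]
    P=np.array(s['pose']); return P[:3,3],P[:3,:3]@np.array([u[0],-u[1],-1.])
def at(s,px,z):
    o,d=ray(s,px); return np.round(o+d*(z-o[2])/d[2],1)
def proj(s,pts):
    P=np.array(s['pose']); c=(np.atleast_2d(pts)-P[:3,3])@P[:3,:3]
    c=c*[1,-1,-1]
    return cv2.projectPoints(c,np.zeros(3),np.zeros(3),K(s),np.array(s['D'],float))[0][:,0]
E
python3 - <<'E'
from h import *
for n in('scene','top'):
    s=snap(n,n+'1'); print(n,np.round(s['pose'],3).tolist(),s['fx'],s['cx'],s['cy'],s['D'])
print(r.sense())
E
```

```text
pics
scene [[-0.876, 0.2, -0.439, 122.324], [-0.483, -0.372, 0.793, 674.279], [-0.005, 0.907, 0.422, 475.53], [0.0, 0.0, 0.0, 1.0]] 523.4794855411684 309.1614451974962 228.67489982358444 [-0.0583614  0.         0.         0.         0.       ]
top [[-0.028, 0.994, -0.101, 431.393], [-0.999, -0.025, 0.032, 33.053], [0.029, 0.102, 0.994, 948.258], [0.0, 0.0, 0.0, 1.0]] 443.4653282595449 319.63182980481594 245.4230792627653 [-0.02889954  0.          0.          0.          0.        ]
{'time': 0.1, 'joint_pos': array([-7.18727560e+01,  7.51044488e+00,  8.53236458e+01,  1.51315761e-04,
        8.72594641e+01, -4.89184169e+00]), 'qd': array([ 0.02850564, -0.05729277, -0.04790478, -0.03427495,  0.03405575,
       -0.09590141]), 'joint_efforts': array([ 1.15459112e-03, -5.70948958e+01, -5.01944876e+01, -5.32289766e-05,
        8.04552867e-03, -4.31722515e-05]), 'tool_pos': array([ 234.50470139, -551.74904978,  230.34700442]), 'tcp_rot': array([-1.79906799e+02, -8.12846353e-03,  2.30190717e+01]), 'ft_force': array([ 0.67700405,  0.65157881, -0.5982419 ]), 'wrist_torque': array([-0.00879473,  0.01987773, -0.03072885]), 'grip_force': 0.0, 'finger_gap': 85.37968988920935}
```

View pics/scene1.png

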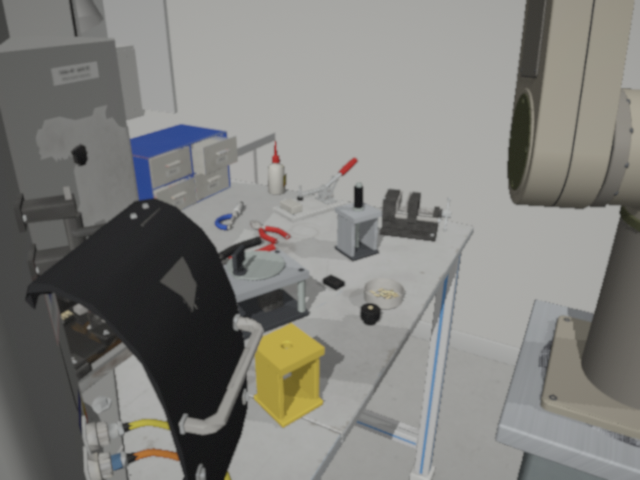

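View pics/top1.png

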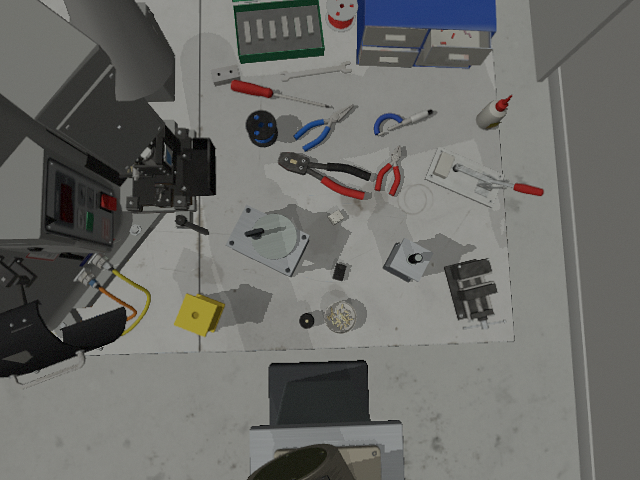

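The top picture shows the stand at (270,240) with its blade near (266,232) and the disc at (272,235), and the aluminium rest with the black-gripped probe at (412,259). The yellow look-alike rest is at (198,313), the housings at (337,215) and (341,271), and a black knob at (307,320). The candidates for the probe and rest are (412,259) aluminium, (198,313) yellow and (307,320) black knob. I choose (412,259) and check it in a close crop.

```bash
python3 - <<'E'
import cv2
a=cv2.imread('pics/top1.png')
# left: stand x 220-320,y195-285 ; right: rest
A=cv2.resize(a[198:283,222:316],None,fx=6,fy=6,interpolation=3)
cv2.imwrite('pics/c1.png',A)
B=cv2.resize(a[230:290,370:440],None,fx=8,fy=8,interpolation=3)
cv2.imwrite('pics/c2.png',B); print(A.shape,B.shape)
E
```

```text
(510, 564, 3) (480, 560, 3)
```

View pics/c1.png

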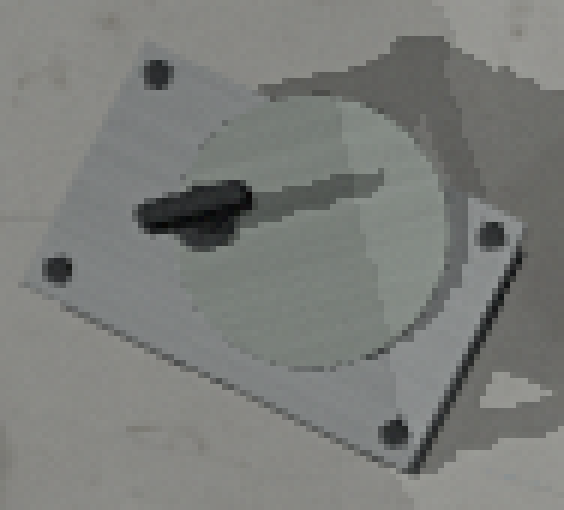

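View pics/c2.png

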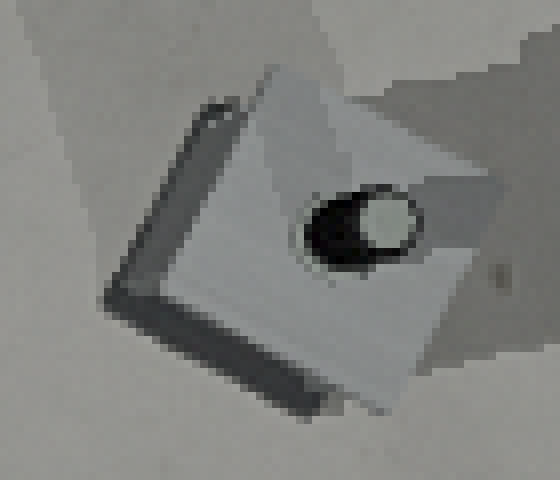

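The crops show the plate's corners at crop (147,40), (25,285), (412,472) and (523,228). The disc is centred at (314,233) and the blade top runs (137,212)–(252,190). The rest is aluminium with the black-gripped probe, cap at crop (388,220), so the choice is confirmed.

```bash
cat > m.py <<'E'
from h import *
s=load('top1')
f=lambda p,k,o:((p[0]+.5)/k-.5+o[0],(p[1]+.5)/k-.5+o[1])
A=lambda p,z:at(s,f(p,6,(222,198)),z)
B=lambda p,z:at(s,f(p,8,(370,230)),z)
c=np.array([A(p,82) for p in[(147,40),(25,285),(412,472),(523,228)]])
print(c.tolist(),c.mean(0)); 
for i in range(4): d=c[(i+1)%4]-c[i];print(np.hypot(*d[:2]),np.degrees(np.arctan2(d[1],d[0])))
b=np.array([A(p,82) for p in[(157,74),(57,269),(395,432),(491,235)]]);print('bolts',b.mean(0))
print('disc',A((314,233),88)); e=A((137,210),127),A((250,188),127);print('blade',e,(e[0]+e[1])/2,np.degrees(np.arctan2(*(e[0]-e[1])[1::-1])))
print('cap',B((388,220),143));c=np.array([B(p,90) for p in[(275,65),(503,183),(387,413),(165,295)]]);print(c.tolist(),c.mean(0))
print('bk',at(s,(341,271),13),'wh',at(s,(337,215),13))
E
python3 m.py
```

```text
[[604.7, 148.0, 82.0], [524.6, 188.5, 82.0], [460.5, 63.9, 82.0], [539.3, 25.9, 82.0]] [532.275 106.575  82.   ]
89.75667106126431 153.1780187984185
140.1212689066153 -117.22338417742857
87.4839413835476 -25.744922210716176
138.5119850410065 61.82531659803373
bolts [533.45 107.15  82.  ]
disc [538.6  93.8  88. ]
blade (array([542.3, 145.7, 127. ]), array([548.3, 110.7, 127. ])) [545.3 128.2 127. ] 99.72757855140162
cap [ 487.1 -173.1  143. ]
[[529.6, -160.7, 90.0], [499.1, -215.6, 90.0], [443.7, -184.1, 90.0], [473.9, -131.0, 90.0]] [ 486.575 -172.85    90.   ]
bk [470.9 -40.8  13. ] wh [590.8 -36.2  13. ]
```

```bash
cat > go.py <<'E'
import sys; from h import *
from scipy.spatial.transform import Rotation as Ro
# usage: x y z yaw -> row for full move
x,y,z,yaw=map(float,sys.argv[1:5]); s=r.sense()
R0=Ro.from_euler('xyz',s['tcp_rot'],degrees=True); R1=Ro.from_euler('xyz',[180,0,yaw],degrees=True)
rel=R0.inv()*R1
print('now',np.round(s['tool_pos'],1),np.round(s['tcp_rot'],2),'F',np.round(s['ft_force'],1),'T',np.round(s['wrist_torque'],3),'gap',s['finger_gap'],'t',s['time'],'j6',s['joint_pos'][5])
print('ROW',np.round(rel.as_rotvec(degrees=True),1),np.round(R0.inv().apply(np.array([x,y,z])-s['tool_pos']),1))
E
python3 go.py 545 128.5 190 99.7
```

```text
now [ 234.5 -551.7  230.3] [-1.7991e+02 -1.0000e-02  2.3020e+01] F [ 0.7  0.7 -0.6] T [-0.009  0.02  -0.031] gap 85.37968988920935 t 0.1 j6 -4.891841687114252
ROW [ -0.1  -0.1 -76.7] [ 551.8 -504.6   41.2]
```

```bash
python3 -m handwheel '0 0 -9 60 -20 0 60; 0 0 -18 100 -55 0 60; 0 0 -27 140 -95 10 60; 0 0 -36 180 -140 20 60; 0 0 -46 220 -185 20 60; 0 0 -56 260 -230 30 60; 0 0 -66 300 -275 30 60; 0 0 -76.7 340 -320 41 60'; python3 go.py 545 128.5 190 99.7
```

```text
time: 1.1
tool_pos: [423.1, -123.0, 190.7]
tcp_rot: [179.9, 0.1, 100.0]
ft_force: [1.4, -1.0, -0.1]
finger_gap: 60.0
grip_force: 0.0
now [ 423.1 -123.   190.7] [1.7991e+02 5.0000e-02 1.0005e+02] F [ 1.4 -1.  -0.1] T [ 0.045 -0.049  0.017] gap 59.956332729380236 t 1.1 j6 -32.93754085586531
ROW [0.1 0.1 0.3] [226.4 163.9   0.8]
```

```bash
python3 -m handwheel '0 0 0 48 35 0 60; 0 0 0 96 70 0 60; 0 0 0 144 105 0 60; 0 0 0 185 134 0 60; 0 0 0.3 215 155 0 60; 0 0 0.3 226.4 163.9 0.8 50; 0 0 0.3 226.4 163.9 0.8 40'; python3 go.py 545 128.5 104 99.7; python3 - <<'E'
from h import *
a=snap('scene','s2')['pixels'];b=snap('top','t2')['pixels']
A=cv2.resize(a[180:340,200:340],None,fx=3,fy=3,interpolation=3);B=cv2.resize(b[190:310,215:335],None,fx=4,fy=4,interpolation=3)
cv2.imwrite('pics/c3.png',np.hstack([A,B[:480]][:2]) if A.shape[0]==B.shape[0] else A);print(A.shape,B.shape)
E
```

```text
time: 1.98
tool_pos: [545.5, 126.2, 188.9]
tcp_rot: [-179.9, 0.0, 99.5]
ft_force: [-0.9, -2.0, 0.4]
finger_gap: 39.9
grip_force: 0.0
now [545.5 126.2 188.9] [-1.7992e+02  1.0000e-02  9.9490e+01] F [-0.9 -2.   0.4] T [-0.035  0.047  0.002] gap 39.869396225201136 t 1.975 j6 -1.6968516547148316
ROW [-0.1  0.  -0.2] [ 2.4  0.  84.9]
(480, 420, 3) (480, 480, 3)
```

View pics/c3.png

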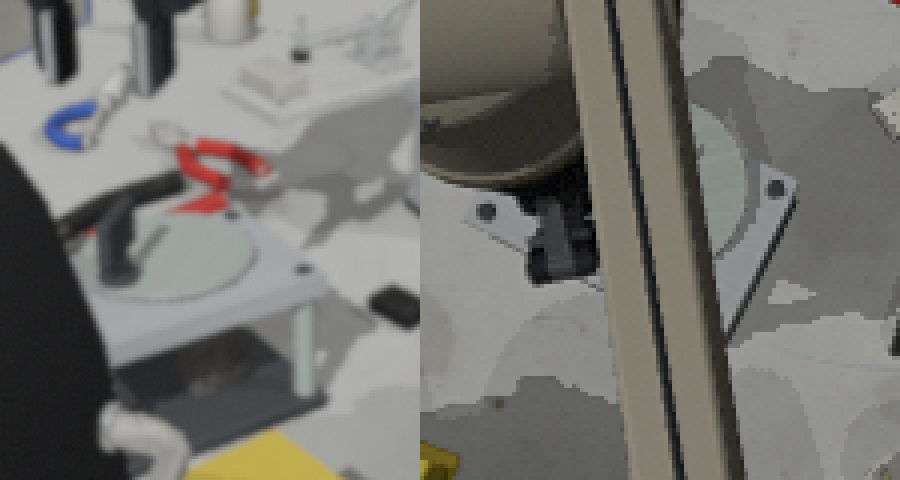

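The scene view shows the blade at crop (118,235), clear of the open fingers at (55,40) and (150,50). The top view is blocked by the arm. I'll lower onto the blade.

```bash
python3 -m handwheel '0 0 0 2 0 30 40; 0 0 0 2.4 0 60 40; 0 0 0 2.4 0 85 40; 0 0 0 2.4 0 85 40; 0 0 0 2.4 0 85 0; 0 0 0 2.4 0 85 0;0 0 0 2.4 0 85 0;0 0 0 2.4 0 85 0' 30; python3 go.py 545 128.5 104 49.5;  python3 -c "
from h import *
print(proj(load('s2'),[[545,128.5,127],[544.5,128.5,101]]))"
```

```text
time: 3.08
tool_pos: [544.6, 128.1, 106.3]
tcp_rot: [-179.9, 0.0, 99.4]
ft_force: [-11.4, -4.2, 9.0]
finger_gap: 7.3
grip_force: 31.8
now [544.6 128.1 106.3] [-1.7991e+02  2.0000e-02  9.9420e+01] F [-11.4  -4.2   9. ] T [-0.498  1.877 -0.036] gap 7.322404290110911 t 3.075 j6 -1.415940517441686
ROW [-0.1  0.1 49.9] [0.4 0.5 2.3]
[[237.41332376 248.32560492]
 [238.79809284 263.99199597]]
```

```bash
python3 -m handwheel '0 0 0 0 -1.5 -2 0; 0 0 0 0 -1.5 -2 0'; python3 go.py 545 128.5 104 49.5
```

```text
time: 3.32
tool_pos: [544.4, 128.0, 106.5]
tcp_rot: [179.9, 0.0, 99.4]
ft_force: [4.9, 0.3, -10.9]
finger_gap: 7.5
grip_force: 30.7
now [544.4 128.  106.5] [1.7992e+02 1.0000e-02 9.9410e+01] F [  4.9   0.3 -10.9] T [-0.019 -0.744 -0.025] gap 7.496908015922189 t 3.325 j6 -1.4193627262476698
ROW [ 0.1 -0.  49.9] [0.4 0.7 2.5]
```

```bash
python3 -m handwheel '0 0 6 0 0.4 1 0; 0 0 14 0 0.4 1 0; 0 0 22 0 0.4 1 0; 0 0 30 0 0.4 1 0; 0 0 38 0 0.4 1 0; 0 0 45 0 0.4 1 0; 0 0 45 0 0.4 1 0'; python3 go.py 544.4 128.5 106 10
```

```text
time: 4.2
tool_pos: [543.8, 128.2, 106.4]
tcp_rot: [-180.0, 0.0, 54.3]
ft_force: [-6.3, -0.9, 1.8]
finger_gap: 7.2
grip_force: 32.5
now [543.8 128.2 106.4] [-1.7996e+02  4.0000e-02  5.4320e+01] F [-6.3 -0.9  1.8] T [-0.163  0.994 -0.036] gap 7.239061450901377 t 4.2 j6 43.68990715628461
ROW [-0.   0.1 44.3] [0.6 0.3 0.4]
```

```bash
python3 -m handwheel '0 0 0 -0.3 -0.4 0 25; 0 0 0 -0.3 -0.4 0 25; 0 0 0 -0.3 -0.4 0 25; 0 0 0 -0.3 -0.4 0 0;0 0 0 -0.3 -0.4 0 0;0 0 0 -0.3 -0.4 0 0'; python3 go.py 544.4 128.5 106 10
python3 -m handwheel '0 0 7 0 0 0 0; 0 0 15 0 0 0 0; 0 0 23 0 0 0 0; 0 0 31 0 0 0 0; 0 0 39 0 0 0 0; 0 0 46 0 0 0 0;0 0 46 0 0 0 0';python3 go.py 544.4 128.5 106 -36.4
```

```text
time: 4.95
tool_pos: [543.8, 128.3, 105.8]
tcp_rot: [180.0, -0.0, 54.4]
ft_force: [-1.2, 0.1, 3.0]
finger_gap: 7.1
grip_force: 33.2
now [543.8 128.3 105.8] [ 1.800e+02 -1.000e-02  5.442e+01] F [-1.2  0.1  3. ] T [ 0.068  0.33  -0.014] gap 7.143311070192357 t 4.95 j6 43.59226887823273
ROW [-0.  -0.  44.4] [ 0.5  0.4 -0.2]
time: 5.82
tool_pos: [543.6, 128.8, 105.7]
tcp_rot: [-180.0, 0.0, 8.5]
ft_force: [-3.2, 4.3, 5.1]
finger_gap: 7.2
grip_force: 33.4
now [543.6 128.8 105.7] [-1.7995e+02  1.0000e-02  8.4700e+00] F [-3.2  4.3  5.1] T [ 0.504  0.621 -0.062] gap 7.190859514853331 t 5.825 j6 89.56130538949621
ROW [-0.   0.  44.9] [ 0.8  0.5 -0.3]
```

```bash
python3 -m handwheel '0 0 0 0 0 0 25; 0 0 0 0 0 0 25; 0 0 0 0 0 0 25; 0 0 0 0 0 0 0;0 0 0 0 0 0 0;0 0 0 0 0 0 0'
python3 -m handwheel '0 0 7 0 0 0 0; 0 0 15 0 0 0 0; 0 0 23 0 0 0 0; 0 0 31 0 0 0 0; 0 0 38 0 0 0 0; 0 0 38 0 0 0 0';python3 go.py 544.4 128.5 106 -36.4
python3 -m handwheel '0 0 3 0 0 0 0; 0 0 5 0 0 0 0;0 0 5 0 0 0 0';python3 go.py 544.4 128.5 106 -36.4
```

```text
time: 6.58
tool_pos: [543.7, 128.8, 105.5]
tcp_rot: [-180.0, -0.0, 8.4]
ft_force: [-0.7, 5.8, 1.0]
finger_gap: 7.6
grip_force: 33.5
time: 7.32
tool_pos: [543.8, 129.2, 105.6]
tcp_rot: [-179.9, 0.0, -29.7]
ft_force: [-0.4, 6.3, 0.1]
finger_gap: 7.7
grip_force: 33.5
now [543.8 129.2 105.6] [-1.7993e+02  3.0000e-02 -2.9660e+01] F [-0.4  6.3  0.1] T [ 0.945  0.112 -0.071] gap 7.668425013029732 t 7.325 j6 127.69546975134813
ROW [-0.1  0.   6.7] [ 0.9  0.3 -0.4]
time: 7.7
tool_pos: [543.8, 129.2, 105.5]
tcp_rot: [-179.9, 0.0, -34.6]
ft_force: [-0.7, 7.8, -0.6]
finger_gap: 7.0
grip_force: 33.5
now [543.8 129.2 105.5] [-1.7993e+02  4.0000e-02 -3.4580e+01] F [-0.7  7.8 -0.6] T [0.994 0.102 0.016] gap 6.98040118054275 t 7.7 j6 132.61756284438655
ROW [-0.1  0.   1.8] [ 0.9  0.2 -0.5]
```

```bash
for i in 1; do python3 -m handwheel '0 0 2 0 0 0 0; 0 0 2 0 0 0 0';python3 go.py 544.4 128.5 106 -36.4;done
python3 -m handwheel '0 0 2 0 0 0 0; 0 0 2 0 0 0 0';python3 go.py 544.4 128.5 106 -36.4
python3 -m handwheel '0 0 2 0 0 0 0; 0 0 2 0 0 0 0';python3 go.py 544.4 128.5 106 -36.4
```

```text
time: 7.95
tool_pos: [543.7, 129.2, 105.5]
tcp_rot: [-179.9, 0.0, -36.6]
ft_force: [-0.2, 6.7, 0.2]
finger_gap: 7.4
grip_force: 33.5
now [543.7 129.2 105.5] [-1.7994e+02  4.0000e-02 -3.6570e+01] F [-0.2  6.7  0.2] T [1.028 0.088 0.077] gap 7.387940753223987 t 7.95 j6 134.61234946148562
ROW [-0.1  0.  -0.2] [ 1.   0.2 -0.5]
time: 8.2
tool_pos: [543.8, 129.2, 105.6]
tcp_rot: [-179.9, 0.0, -38.5]
ft_force: [-0.1, 6.4, 0.1]
finger_gap: 7.6
grip_force: 41.5
now [543.8 129.2 105.6] [-1.7994e+02  3.0000e-02 -3.8520e+01] F [-0.1  6.4  0.1] T [1.023 0.16  0.705] gap 7.5770341515191015 t 8.2 j6 136.57462601524938
ROW [-0.1  0.  -2.1] [ 1.   0.2 -0.4]
time: 8.45
tool_pos: [543.8, 129.2, 105.6]
tcp_rot: [-179.9, 0.0, -40.5]
ft_force: [-1.0, 5.2, 0.1]
finger_gap: 7.3
grip_force: 56.6
now [543.8 129.2 105.6] [-1.7995e+02  3.0000e-02 -4.0490e+01] F [-1.   5.2  0.1] T [0.975 0.122 1.119] gap 7.340467773815011 t 8.45 j6 138.55073368335076
ROW [-0.1  0.  -4.1] [ 0.9  0.1 -0.4]
```

Torque has jumped to 1.1 N m at yaw -37 to -40, so the key is at its stop. I'll ease off, release and rise.

```bash
python3 -m handwheel '0 0 -3.2 0 0 0 0; 0 0 -3.2 0 0 0 0; 0 0 -3.2 0 0 0 30; 0 0 -3.2 0 0 0 30; 0 0 -3.2 0 0 0 30;0 0 -3.2 0 0 -30 30; 0 0 -3.2 0 0 -70 40; 0 0 -3.2 0 0 -110 60'; python3 go.py 487 -173 215 40
```

```text
time: 9.45
tool_pos: [543.6, 127.9, 216.5]
tcp_rot: [180.0, 0.0, -37.4]
ft_force: [0.7, -0.1, -0.0]
finger_gap: 56.9
grip_force: 0.0
now [543.6 127.9 216.5] [ 1.7997e+02  1.0000e-02 -3.7400e+01] F [ 0.7 -0.1 -0. ] T [0.011 0.017 0.038] gap 56.92619316883355 t 9.45 j6 135.3923472865314
ROW [  0.    0.  -77.4] [137.8 273.4   1.6]
```

```bash
python3 -m handwheel '0 0 -9 17 34 0 60; 0 0 -19 40 80 0 60; 0 0 -29 65 125 0 60; 0 0 -39 85 170 0 60; 0 0 -49 105 210 0 60; 0 0 -59 122 245 0 60; 0 0 -69 134 266 1 60; 0 0 -77.4 137.8 273.4 1.6 60'; python3 go.py 487 -173 102 40; python3 - <<'E'
from h import *
a=snap('scene','s3')['pixels'];b=snap('top','t3')['pixels']
A=cv2.resize(b[198:288,222:312],None,fx=5,fy=5,interpolation=3);B=cv2.resize(a[150:270,300:390],None,fx=3.75,fy=3.75,interpolation=3)
cv2.imwrite('pics/c4.png',np.hstack([A,B]));print(A.shape,B.shape)
E
```

```text
time: 10.45
tool_pos: [486.8, -174.5, 213.9]
tcp_rot: [180.0, 0.0, 40.2]
ft_force: [-0.1, 0.9, -1.0]
finger_gap: 59.7
grip_force: 0.0
now [ 486.8 -174.5  213.9] [1.7998e+02 2.0000e-02 4.0190e+01] F [-0.1  0.9 -1. ] T [-0.027 -0.052 -0.017] gap 59.699947668415504 t 10.45 j6 24.431134368546264
ROW [0.  0.  0.2] [  1.1  -1.  111.9]
(450, 450, 3) (450, 338, 3)
```

View pics/c4.png

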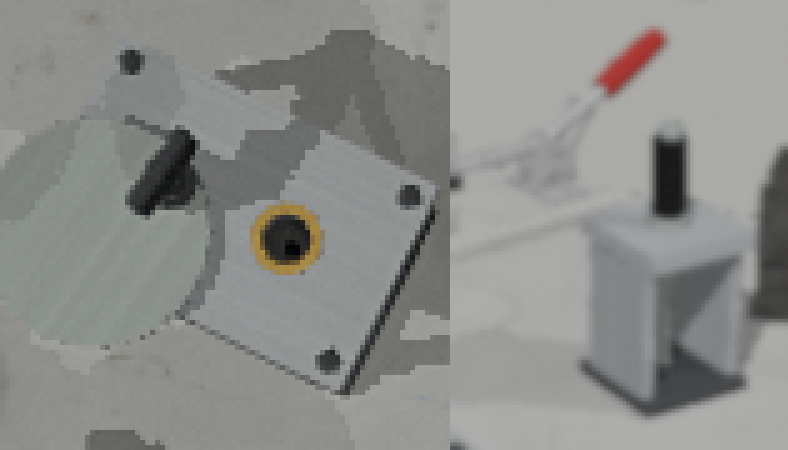

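The shutter is clear of the hole, with the brass rim at crop (287,240) and the disc now at left. The probe stands in the rest with its cap at (672,128).

```bash
python3 - <<'E'
from h import *
t=load('t3');s=load('s3')
print('bore',at(t,((287.5)/5-.5+222,240.5/5-.5+198),83.5))
b=cv2.imread('pics/t3.png')[198:288,222:312].astype(int)
m=(b[...,2]-b[...,0]>40).astype(np.uint8);n,l,st,c=cv2.connectedComponentsWithStats(m);i=1+st[1:,4].argmax()
x,y,w,h=st[i,:4];p=(x+(w-1)/2+222,y+(h-1)/2+198);print(p,c[i]+[222,198],at(t,p,83.5),at(t,c[i]+[222,198],83.5))
print('cap px scene',300+(672-450+.5)/3.75-.5,150+127/3.75)
print(proj(s,[[487,-173,143],[487,-173,116]]), at(s,(300+222.5/3.75-.5,150+128/3.75),143), at(s,(300+220.5/3.75-.5,150+190/3.75),112))
E
```

```text
bore [520.8  84.6  83.5]
(np.float64(279.0), np.float64(245.5)) [278.86206897 245.48275862] [521.   84.6  83.5] [521.1  84.8  83.5]
cap px scene 358.8333333333333 183.86666666666667
[[358.19182075 182.32028981]
 [357.70673161 195.86121556]] [ 482.  -164.6  143. ] [ 480.1 -160.5  112. ]
```

```bash
python3 -m handwheel '0 0 0.2 1 -1 30 60; 0 0 0.2 1 -1 60 60; 0 0 0.2 1 -1 90 60; 0 0 0.2 1.1 -1 111.9 60; 0 0 0.2 1.1 -1 111.9 40; 0 0 0.2 1.1 -1 111.9 30'; python3 go.py 487 -173 102 40
```

```text
time: 11.3
tool_pos: [488.1, -171.2, 103.1]
tcp_rot: [179.9, -0.0, 39.8]
ft_force: [-0.1, -0.7, 0.2]
finger_gap: 30.2
grip_force: 0.0
now [ 488.1 -171.2  103.1] [ 1.7994e+02 -3.0000e-02  3.9750e+01] F [-0.1 -0.7  0.2] T [ 0.06  -0.022 -0.046] gap 30.198383585636346 t 11.3 j6 25.24432288813471
ROW [ 0.1 -0.  -0.2] [-2.1  0.7  1.1]
```

```bash
python3 -m handwheel '0 0 0 0 0 0 24;0 0 0 0 0 0 16;0 0 0 0 0 0 10;0 0 0 0 0 0 10;0 0 0 0 0 0 10' 40; python3 go.py 487 -173 102 40
```

```text
time: 11.92
tool_pos: [488.5, -171.6, 103.5]
tcp_rot: [179.9, -0.1, 39.8]
ft_force: [-1.6, 1.0, 5.8]
finger_gap: 16.8
grip_force: 38.9
now [ 488.5 -171.6  103.5] [ 1.7988e+02 -7.0000e-02  3.9810e+01] F [-1.6  1.   5.8] T [0.117 0.128 0.021] gap 16.83704384556442 t 11.925 j6 25.15732815934053
ROW [ 0.1 -0.1 -0.2] [-2.   0.1  1.5]
```

```bash
python3 -m handwheel '0 0 0 0 0 -5 10;0 0 0 0 0 -15 10;0 0 0 0 0 -35 10;0 0 0 0 0 -60 10;0 0 0 0 0 -85 10;0 0 0 0 0 -105 10;0 0 0 0 0 -120 10;0 0 0 0 0 -120 10' 60; python3 go.py 521 84.8 222 40
```

```text
time: 12.92
tool_pos: [488.2, -171.5, 223.5]
tcp_rot: [179.9, -0.1, 39.8]
ft_force: [0.4, -0.1, -2.2]
finger_gap: 16.4
grip_force: 58.5
now [ 488.2 -171.5  223.5] [ 1.7987e+02 -6.0000e-02  3.9820e+01] F [ 0.4 -0.1 -2.2] T [ 0.031 -0.035 -0.004] gap 16.404669778035355 t 12.925 j6 25.145863552982394
ROW [ 0.1 -0.1 -0.2] [ 189.3 -175.9    1.3]
```

```bash
python3 -m handwheel '0 0 0 15 -14 0 10;0 0 0 45 -42 0 10;0 0 0 80 -74 0 10;0 0 0 115 -107 0 10;0 0 0 150 -139 0 10;0 0 0 175 -163 0 10;0 0 0 191.4 -175.9 1 10;0 0 0 191.4 -175.9 1 10'; python3 -m handwheel '0 0 0 0 0 5 10;0 0 0 0 0 13 10;0 0 0 0 0 17 10;0 0 0 0 0 17 10';python3 go.py 522.5 86.1 205 40; python3 - <<'E'
from h import *
a=snap('scene','s4')['pixels'];b=snap('top','t4')['pixels']
A=cv2.resize(b[190:290,222:312],None,fx=4.5,fy=4.5,interpolation=3);B=cv2.resize(a[190:290,220:300],None,fx=4.5,fy=4.5,interpolation=3)
cv2.imwrite('pics/c5.png',np.hstack([A,B]));print(A.shape,B.shape)
E
```

```text
time: 13.92
tool_pos: [521.2, 87.8, 219.6]
tcp_rot: [-179.9, 0.1, 40.0]
ft_force: [-0.2, -1.0, -1.0]
finger_gap: 16.4
grip_force: 58.6
time: 14.42
tool_pos: [521.5, 86.0, 203.3]
tcp_rot: [-180.0, 0.1, 39.8]
ft_force: [0.1, -0.1, -1.0]
finger_gap: 16.9
grip_force: 58.6
now [521.5  86.  203.3] [-1.7996e+02  6.0000e-02  3.9780e+01] F [ 0.1 -0.1 -1. ] T [-0.002 -0.014 -0.04 ] gap 16.897329323517848 t 14.425 j6 54.029507134626286
ROW [-0.   0.1 -0.2] [ 0.8  0.6 -1.7]
(450, 405, 3) (450, 360, 3)
```

View pics/c5.png

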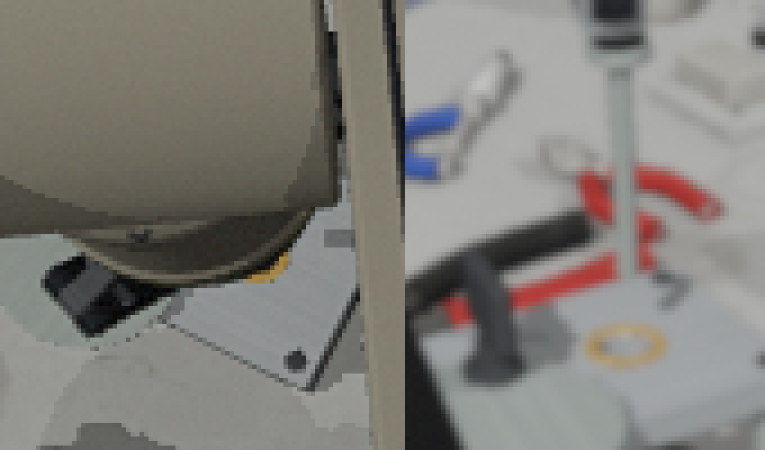

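The scene crop shows the stem upright with its tip at crop (628,280), and the rim centred at (626,347). The arm blocks the top view.

```bash
python3 - <<'E'
from h import *
s=load('s4'); p=r.sense()['tool_pos']
f=lambda u,v:((u-405+.5)/4.5-.5+220,(v+.5)/4.5-.5+190)
print('rim px',f(626,347),proj(s,[[521,84.7,83.5]]))
print('tip px',f(628,279),'collar',f(620,55))
ax=p[:2]-[1.5,1.4]; z=p[2]-93.5
print(ax,z,'pred axis',proj(s,[[*ax,z],[*ax,z+80]]),'bore axis',proj(s,[[521,84.7,z],[521,84.7,z+80]]))
# subpixel stem edges/axis columns and rim
a=cv2.imread('pics/s4.png').astype(int)
for v in (212,218,224,240,245): print(v,a[v,262:278].sum(1)//3)
b=a[250:280,255:290]; m=(b[...,2]-b[...,0]>35)
ys,xs=np.nonzero(m);print('rim',xs.min()+255,xs.max()+255,ys.min()+250,ys.max()+250,xs.mean()+255,ys.mean()+250)
for u in (268,269,270): print(u,a[246:258,u].sum(1)//3)
E
```

```text
rim px (268.72222222222223, 266.72222222222223) [[268.58353907 265.39754396]]
tip px (269.1666666666667, 251.61111111111111) collar (267.3888888888889, 201.83333333333334)
[520.4314441   84.86945797] 110.57553487913592 pred axis [[268.15994706 249.9350472 ]
 [266.07876107 201.11111951]] bore axis [[267.90654177 249.80880781]
 [265.8153477  201.00413843]]
212 [172 170 163 153 150 150 147 143 150 164 169 168 163 159 157 158]
218 [172 172 167 158 151 150 149 145 147 159 168 171 172 172 172 171]
224 [150 159 165 162 153 150 149 144 141 152 166 171 172 172 173 174]
240 [103 113 119 121 128 141 149 147 137 121 103  88  85  91 103 122]
245 [149 150 148 143 144 148 150 149 139 124 109 113 129 141 147 150]
rim 255 277 250 270 264.7950819672131 260.0655737704918
268 [149 148 148 148 146 145 150 157 160 161 161 161]
269 [149 149 149 149 149 149 153 158 161 161 161 161]
270 [140 140 140 141 142 146 154 159 160 161 160 161]
```

```bash
python3 - <<'E'
from h import *
s=load('s4'); a=cv2.imread('pics/s4.png').astype(float)
b=a[258:276,258:282]; w=np.clip(b[...,2]-b[...,0]-15,0,None)
# rim extent: cols/rows where brass
print('cols',[(258+i,int(v)) for i,v in enumerate(w.sum(0))]); print('rows',[(258+i,int(v)) for i,v in enumerate(w.sum(1))])
B=np.array([[521,84.7,83.5]])
th=np.linspace(0,2*np.pi,60); c=np.c_[521+14.5*np.cos(th),84.7+14.5*np.sin(th),0*th+83.5]; q=proj(s,c); print('pred rim extents',q.min(0),q.max(0))
z=np.linspace(100,190,400); q=proj(s,np.c_[0*z+521,0*z+84.7,z])
for v in range(206,234,2):
    g=np.gradient(cv2.GaussianBlur(a,(3,3),0)[v,258:280].mean(1)) 
    L=g[3:9].argmin()+3; R=g[9:16].argmax()+9
    sub=lambda i:i+.5*(g[i-1]-g[i+1])/(g[i-1]-2*g[i]+g[i+1])
    print(v,round(258+(sub(L)+sub(R))/2,2),round(sub(R)-sub(L),2),'bore axis',round(np.interp(-v,-q[::-1,1][::-1] if 0 else np.sort(-q[:,1]),q[np.argsort(-q[:,1]),0]),2))
E
```

```text
cols [(258, 0), (259, 2), (260, 91), (261, 223), (262, 286), (263, 229), (264, 160), (265, 135), (266, 130), (267, 129), (268, 129), (269, 125), (270, 125), (271, 131), (272, 136), (273, 150), (274, 197), (275, 259), (276, 237), (277, 111), (278, 5), (279, 0), (280, 0), (281, 0)]
rows [(258, 0), (259, 0), (260, 0), (261, 0), (262, 177), (263, 398), (264, 327), (265, 267), (266, 270), (267, 282), (268, 328), (269, 444), (270, 393), (271, 104), (272, 0), (273, 0), (274, 0), (275, 0)]
pred rim extents [259.18468399 260.91598022] [277.97409979 270.02192582]
206 267.25 5.84 bore axis 266.03
208 267.22 6.1 bore axis 266.11
210 267.21 6.16 bore axis 266.2
212 267.32 6.33 bore axis 266.28
214 267.51 6.1 bore axis 266.37
216 267.58 6.28 bore axis 266.45
218 267.87 6.27 bore axis 266.54
220 268.05 6.09 bore axis 266.62
222 268.22 6.08 bore axis 266.71
224 268.53 5.75 bore axis 266.8
226 268.65 7.5 bore axis 266.88
228 265.36 2.03 bore axis 266.97
230 263.59 2.54 bore axis 267.05
232 263.25 2.59 bore axis 267.14
```

```bash
python3 -m handwheel '0 0 0 0.7 0.3 0 10;0 0 0 1.3 0.5 4 10;0 0 0 1.3 0.5 12 10;0 0 0 1.3 0.5 17 10;0 0 0 1.3 0.5 17 10;0 0 0 1.3 0.5 17 10';python3 go.py 522.8 86.5 143.5 40; python3 - <<'E'
from h import *
a=snap('scene','s5')['pixels']
cv2.imwrite('pics/c6.png',cv2.resize(a[200:285,220:305],None,fx=7,fy=7,interpolation=3))
s=load('s5');t=r.sense()['tool_pos'];print(proj(s,[[521,84.7,t[2]-93.5],[521,84.7,t[2]-13.5],[521,84.7,83.5]]))
E
```

```text
time: 15.28
tool_pos: [523.2, 87.0, 187.0]
tcp_rot: [-180.0, -0.0, 39.8]
ft_force: [0.3, 1.0, -0.3]
finger_gap: 16.3
grip_force: 58.6
now [523.2  87.  187. ] [-180.     -0.     39.82] F [ 0.3  1.  -0.3] T [-0.014 -0.009  0.036] gap 16.342216396488137 t 15.275 j6 54.07311779219826
ROW [-0.  -0.  -0.2] [-0.6  0.1 43.5]
[[268.32961897 259.56253429]
 [266.2672486  211.63603891]
 [268.58353907 265.39754396]]
```

View pics/c6.png

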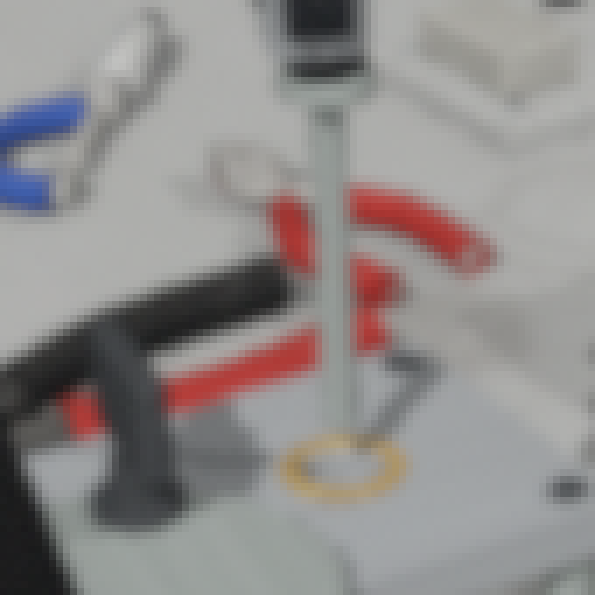

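The stem lines up with the rim to about 0.3 mm across the picture: stem axis 338.5 at row 340, rim centre (343,467). I'll lower it straight down, checking force.

```bash
python3 -m handwheel '0 0 0 0 0 3 10;0 0 0 0 0 9 10;0 0 0 0 0 15 10;0 0 0 0 0 20 10;0 0 0 0 0 22 10';python3 go.py 523 86.8 143.5 40
python3 -m handwheel '0 0 0 0 0 4 10;0 0 0 0 0 10 10;0 0 0 0 0 16 10;0 0 0 0 0 18 10;0 0 0 0 0 18 10;0 0 0 0 0 18 10';python3 go.py 523 86.8 143.5 40
```

```text
time: 15.95
tool_pos: [522.9, 86.9, 164.4]
tcp_rot: [-180.0, 0.0, 39.8]
ft_force: [0.0, 0.3, -1.0]
finger_gap: 16.3
grip_force: 58.6
now [522.9  86.9 164.4] [-1.7997e+02  4.0000e-02  3.9820e+01] F [ 0.   0.3 -1. ] T [-0.032 -0.026 -0.046] gap 16.33138835727567 t 15.95 j6 54.07400184608637
ROW [-0.   0.  -0.2] [ 0.   0.2 20.9]
time: 16.7
tool_pos: [523.4, 86.9, 147.3]
tcp_rot: [180.0, -0.0, 39.8]
ft_force: [0.4, 0.4, -1.3]
finger_gap: 16.5
grip_force: 58.6
now [523.4  86.9 147.3] [ 1.7999e+02 -2.0000e-02  3.9820e+01] F [ 0.4  0.4 -1.3] T [0.014 0.011 0.029] gap 16.464285027457922 t 16.7 j6 54.075610624572114
ROW [ 0.  -0.  -0.2] [-0.4 -0.1  3.8]
```

No contact so far. I'll do the last 3.8 mm, then a check picture.

```bash
python3 -m handwheel '0 0 0 -0.2 0 2 10;0 0 0 -0.2 0 3.7 10;0 0 0 -0.2 0 3.7 10;0 0 0 -0.2 0 3.7 10';python3 go.py 523 86.8 143.5 40;python3 - <<'E'
from h import *
a=snap('scene','s6')['pixels']
cv2.imwrite('pics/c7.png',cv2.resize(a[225:335,220:330],None,fx=5.4,fy=5.4,interpolation=3))
s=load('s6');q=proj(s,[[521,84.7,50],[521,84.7,40],[521,84.7,130],[521,84.7,135]]);print(q,((q-[220,225])+.5)*5.4)
E
```

```text
time: 17.2
tool_pos: [523.0, 86.9, 143.3]
tcp_rot: [-180.0, -0.0, 39.8]
ft_force: [-0.4, 0.2, -1.0]
finger_gap: 16.3
grip_force: 58.6
now [523.   86.9 143.3] [-180.     -0.     39.83] F [-0.4  0.2 -1. ] T [ 0.02  -0.007 -0.014] gap 16.25004243516416 t 17.2 j6 54.060052412376486
ROW [-0.  -0.  -0.2] [-0.1  0.  -0.2]
[[269.40027337 284.07074765]
 [269.6396683  289.51687114]
 [267.41138318 238.34272645]
 [267.28263184 235.35229126]] [[269.4614762  321.68203733]
 [270.75420884 351.09110413]
 [258.72146919  74.75072281]
 [258.02621191  58.60237278]]
```

View pics/c7.png

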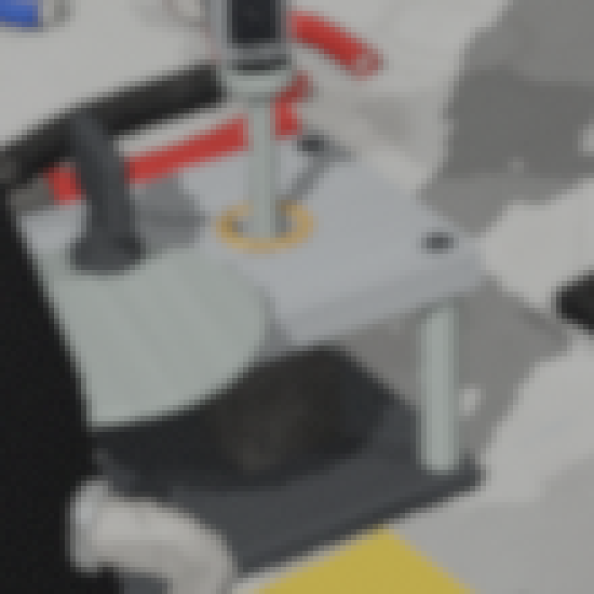

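The stem sits central in the brass rim (stem axis 265 against rim 220–313). The collar's lower edge is at row 97 against 99 predicted, so the tip is about 10 mm above the anvil. The shutter is still clear and the force is nil, so I'm handing in.

```bash
python3 -c "
from bench import workorder
print(workorder.hand_in())"
```

```text
the job is handed in; nothing more can be done
None
```

I wound the key to its stop in three partial turns, and handed in with the gripper holding the probe upright and centred in the guide hole, no contact felt, its tip about 10 mm above the anvil by my estimate (tip not visible); the housings were left alone.

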